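# Hang the glassware caddy on the slotted drying stand

## Robot

A 6-joint arm with a two-finger parallel gripper is mounted at the origin on the work surface. World frame = base frame: x ahead of the robot, y to its left, z up, the work surface at z = 0. Lengths are in m, angles in rad, forces in N, time in s.
With the tool pointing down it reaches from about 0.35 to 0.975 m from the base axis. Payload 4.9 kg.
Tool frame: the origin (TCP) lies at the very end of the fingers, on their centre line; the grasp point (between the pads) lies ctrl.grip_point_offset behind it (ctrl.grip_point_offset is the distance from the TCP to the grasp point, in m); z points along the fingers, y is the direction in which the jaws open and shut (so a half turn about z gives the same grasp; the last joint's range is limited). The gripper opens to 85 mm and grips with 20 to 120 N. Pads are 22 mm wide; open, the fingers measure 114 mm over their backs; the gripper's body (76 mm by 85 mm) begins 54 mm behind the grasp point. The pads swing forward as they close: fully open they stand 13 mm farther back than shut.
Start: joints at [1.155, 0.053, 1.613, -0, 1.476, -0.119], TCP at [0.183, 0.598, 0.231] pointing down, gripper open.
Joint ranges: [-3.01, 3.01], [-1.01, 2.22], [0.06, 2.58], [-1.02, 4.17], [0.09, 2.62], [-3.14, 3.14]. Speed limits (rad/s): [2.57, 2.57, 3.14, 3.14, 3.14, 3.14].

## Interface

Orientations are given as a rotation vector (axis times angle).
In Python, from station import ctrl gives the robot as it stands. The module is installed in compiled form; this text tells all that it offers.
- The arm moves only by the shell command python3 -m creep 'ROWS' [FORCE]. ROWS is JSON, a list of rows, each a list of 5 numbers: the closure in counts, from 0 (fully open) to 255 (shut), then the shift along the tool's x, y, z in mm, then the turn about the tool's z in rad. A call has 1 to 12 rows; each row is the pose to reach, as a shift and turn from the pose commanded when the call began, along the tool's axes at that moment; what a row does not reach only later rows make up. A row lasts 1/12 s, in which the tool goes at most 41.7 mm and 7.16 degrees, less where a joint would pass 70% of its speed; a pose out of reach is approached as far as the arm can. A call with a gripper value outside its range is refused whole. The fingers move at their own pace and stop on an object; FORCE is the grip in N (left out, the last holds). Time passes only in rows, so rows that repeat a pose let the fingers close. It gives the time, the measured TCP pose, the force and the opening at its end, in the units of the state.
- ctrl.get_obs(): the state, without advancing time (a new reading comes with each control period).
- ctrl.get_image(name): name is "scene" or "top" or "wrist"; returns the picture (384x512x3 uint8, red, green, blue); there is no depth.
- ctrl.calibration(name): a dict with "fx", "fy", "cx", "cy" (pixels), "R" (3x3) and "t" (3): a world point X has camera coordinates R X + t. Camera axes: x right, y down, z forward; pixel columns grow to the right and rows downward; lengths in m; the calibration is good to about 2 mm. A picture is of the moment at which its call begins: read the wrist's pose just before it. calibration takes no time and is no camera call; for the wrist camera it gives the pose at the moment of the call.
- ctrl.finish_job(): hands the job in, once; it reports no verdict.
Trained networks look in the newest picture that a camera, given by its name, has taken for a name from the list of things; names that differ only in an ending like _2 or _b are one class to them, and where a whole thing is asked for, a point or a joint stands for the part that bears it (a point fixed in the world has none). Each returns a list of dicts, best first, with "conf" (0 to 1); they miss things now and then, are a little off and sometimes report something else, mostly with a low value. They report only what shows in the picture. A call takes as long as a camera call. They do not tell look-alikes from the thing itself.
- ctrl.boxes_of(camera, label): "rect" ([left, top, width, height] in pixels, round what is visible of it).
- ctrl.outline_of(camera, label): "mask" (384x512 bool, what is visible of it) and "rect" ([left, top, width, height] in pixels, round what is visible of it).
The state is a dict: "t": time; "q": joint angles; "dq": joint speeds; "effort": joint torques, N m; "tool_pos": TCP position; "tool_rot": TCP orientation; "contact_force": force on the tool from outside, world axes, zero at the start; "wrist_torque": the same for the moment, N m; "opening": finger opening in m.
Only numpy, scipy, OpenCV 4.12 (cv2) and the standard library are available. Lean on these libraries where they do the work, as an engineer would, in place of code of your own. Each camera call takes 0.05 s, during which the arm holds its last target. There are 200 camera calls.

## Task

Hang the blue glassware caddy on the slotted uprights of the drying stand: put both of its claws into the two upper slots, then press it straight down until it snaps in under the orange spring catch and sits fully home, and let go. Feel for the slots and press gently, never forcing the caddy against the stand, and leave the beaker, the bottle and the dish where they are.

Things in the scene. Friction and masses are not known exactly. Their poses are not given: they have to be found in the camera images.
- stand: Drying stand, fixed: dark steel frame 185 mm tall, 114 mm wide, base 160 x 130 mm; origin on the bench under the uprights' front face, x level into the stand, z up. It holds 2 aluminium uprights which, with slots and catch as one rigid piece, hang up to 8 mm higher or lower than nominal, differently every time and NOT reported: find the slot height by feel. Under 40 N they do not shift.
- slots (a point): Nominal slot point on the stand: on the uprights' front face, midway between them, 120 mm up; axes as the stand's. Uprights: plates 5 mm thick, 24 wide, centred 28 mm either side, free space behind. Upper slot in each: 11 mm wide, 33 tall, lower edge nominally level with this point; plate ends 18 mm above the slot, 52 mm below its lower edge. The dark mark lower down is no slot.
- catch (a joint): Orange spring catch between the uprights: roller 16 mm across, 22 long, lying across, standing 5 mm out of their face, axis 14.5 mm above the slots' lower edge. Value in m: 0 = sprung out (empty or locked), 0.003 to 0.005 while the caddy's bar is pushed past. Spring 3 to 5 N; passing it takes about 8 to 16 N downwards, then it snaps out over the bar as the claws reach the slots' lower edge.
- caddy: Blue plastic glassware caddy, loose, about 0.3 kg, standing upright; origin at its underside below the back face; x out of the back face (the way the claws point), z up. Tray 100 mm (to -x) by 110 mm (y), floor 6 mm thick, rim 16 mm high; back plate 6 mm thick, 75 mm tall, open in the middle above 26 mm; steel cross bar 10 mm thick there, its axis 54 mm up, 5 mm in front of the back face.
- grip (a point): Middle of the caddy's holding rib, to grasp from above across its thickness: upright wall 12 mm thick (y), 74 mm long (x), its top 18 mm above this point, the tray floor 62 mm below. This point is 68 mm above the caddy's underside and 42 mm in front (-x) of its back face. Axes as the caddy's.
- claws (a point): Point on the caddy's back face midway between its steel claws (28 mm either side, 6 mm wide), 50 mm above the underside; axes as the caddy's. Each claw: shank 8 mm tall, its underside level with this point, reaching 12 mm out; the last 5 mm also turn down 22 mm. So they enter with this point 22 to 25 mm above the slot's true lower edge; home = level with that edge, back face on the uprights.
- beaker: Glass beaker, 72 mm across, 85 mm tall; origin at the centre of its underside. Bystander.
- reagent: Amber bottle, 60 mm across, 130 mm tall; origin at the centre of its underside. Bystander.
- dish: Covered glass dish, 80 mm across, 22 mm tall; origin at the centre of its underside. Bystander.
Mind the look-alikes: they are no part of the job. Several things look just like the caddy: the one meant starts farthest to the robot's right. There is more than one size of the stand; the one meant has the size given above.

How it is judged:
On the way, in this order (a step that is already met when the one before it is completed fails the run):
1. both claws are in the upper slots, the caddy still above the catch (x of claws in the frame of slots between -0.004 and 0.003 m and y of claws in the frame of slots between -0.006 and 0.006 m and z of claws in the frame of slots between 0.012 and 0.036 m and value of joint catch below 0.001 m), for 0.1 s.
2. the cross bar is pushed down onto the catch, pressing it in (value of joint catch above 0.0012 m and x of claws in the frame of slots above -0.005 m).
At the end, for the whole second after the job is handed in: The caddy hangs released and at rest: back within 5 mm of the uprights' face, centred within 6 mm, upright within 5 degrees, claws at the bottom of the slots (at most 9.5 mm above nominal, so below the catch even with the 8 mm play) and the catch sprung out over the bar (under 0.8 mm) (x of claws in the frame of slots between -0.005 and 0.004 m and y of claws in the frame of slots between -0.006 and 0.006 m and z of claws in the frame of slots between -0.01 and 0.0095 m and value of joint catch below 0.0008 m and angle between claws's own z axis and vertical below 0.09 rad and linear speed of caddy below 0.02 m/s); the robot touches nothing.
It fails at once if the robot forces the caddy against the stand: over 45 N between them while the fingers hold or press the caddy (a light knock on letting go does not count) (contact force between caddy and stand above 45 N and contact force between the fingers and caddy above 10 N).
It fails at once if the beaker is disturbed (moved over 20 mm) (distance of beaker from where it was at the start of the episode above 0.02 m).
It fails at once if the bottle is disturbed (moved over 20 mm) (distance of reagent from where it was at the start of the episode above 0.02 m).
It fails at once if the dish is disturbed (moved over 20 mm) (distance of dish from where it was at the start of the episode above 0.02 m).
It also fails if it takes over 64 s, if anything falls off the work surface, if the arm or the gripper's body presses on something with over 40 N, if the wrist force passes 120 N, or if a joint passes its speed limit or range.

## Working session

There is one attempt and no reset: what is moved stays moved. The work goes in short steps, Python scripts to look and compute and a shell command to move; the robot and the scene stay as the last step left them, time stands still between calls to the robot, and variables do not carry over. Pictures are saved under pics/ and viewed, about 8 in all and at most 12, crops included, and the job is handed in when it is done.

```bash
mkdir -p pics
cat > h.py <<'E'
import numpy as np, cv2
from scipy.spatial.transform import Rotation as Rn
from station import ctrl
def snap(n,f):
    im=ctrl.get_image(n); cv2.imwrite('pics/'+f,im[:,:,::-1]); return im
def ray(cal,u,v):
    R=np.array(cal['R']);t=np.array(cal['t'])
    d=R.T@np.array([(u-cal['cx'])/cal['fx'],(v-cal['cy'])/cal['fy'],1]); return -R.T@t,d
def atz(cal,u,v,z):
    o,d=ray(cal,u,v); return o+d*(z-o[2])/d[2]
def proj(cal,X):
    c=(np.array(cal['R'])@np.atleast_2d(X).T).T+np.array(cal['t'])
    return np.c_[cal['fx']*c[:,0]/c[:,2]+cal['cx'],cal['fy']*c[:,1]/c[:,2]+cal['cy']]
E
python3 - <<'E'
from h import *
ims=[]
for n in("scene","top"):
    ims.append(ctrl.get_image(n)); c=ctrl.calibration(n); R=np.array(c['R']); print(n,c['fx'],-R.T@c['t'],R[2])
    for l in("stand","caddy","beaker","reagent","dish"):
        print(n,l,[(np.round(b['rect']).astype(int).tolist(),round(b['conf'],2)) for b in ctrl.boxes_of(n,l)])
cv2.imwrite('pics/a.png',ims[0][:,:,::-1]);cv2.imwrite('pics/b.png',ims[1][:,:,::-1])
o=ctrl.get_obs();print(o,ctrl.grip_point_offset)
E
```

```text
scene 444.1793890611338 [1.41434194 0.12140195 0.859175  ] [-0.73801307 -0.11520858 -0.66487871]
scene stand [([321, 160, 68, 76], 0.94), ([277, 140, 30, 49], 0.72), ([228, 180, 50, 48], 0.39)]
scene caddy [([332, 138, 38, 34], 0.97), ([300, 273, 62, 52], 0.88), ([229, 178, 48, 49], 0.84)]
scene beaker [([124, 195, 31, 39], 0.81), ([252, 227, 30, 45], 0.5), ([227, 178, 52, 51], 0.28)]
scene reagent [([254, 225, 26, 49], 0.74)]
scene dish [([386, 174, 26, 28], 0.6)]
top 479.6431017088186 [0.28095602 0.004697   1.52436787] [ 0.18384791  0.01065423 -0.98289696]
top stand [([158, 185, 58, 58], 0.78), ([229, 244, 29, 34], 0.75)]
top caddy [([252, 185, 45, 37], 0.98), ([167, 267, 41, 37], 0.63), ([184, 99, 46, 48], 0.61)]
top beaker [([349, 156, 26, 26], 0.88), ([251, 182, 46, 42], 0.4)]
top reagent [([245, 132, 19, 22], 0.83)]
top dish []
{'t': 0.6, 'q': array([ 1.15502469e+00,  5.26627484e-02,  1.61287917e+00, -1.02687551e-05,
        1.47601188e+00, -1.19009708e-01]), 'dq': array([-1.70549808e-03, -2.02360019e-04, -3.43549308e-05,  1.59374770e-03,
       -1.03901795e-03,  8.56253620e-04]), 'effort': array([-1.93996557e-04, -3.93403244e+01, -3.70235753e+01,  1.99715589e-05,
        7.80751634e-04, -1.81853261e-05]), 'tool_pos': array([0.18276853, 0.59766557, 0.23133915]), 'tool_rot': array([4.64439402e-01, 3.10705230e+00, 5.46272946e-05]), 'contact_force': array([-0.74963636, -0.07244664,  1.26371387]), 'wrist_torque': array([-0.01768361, -0.01627766, -0.02939402]), 'opening': 0.08486010467800033} 0.0187
```

View pics/a.png

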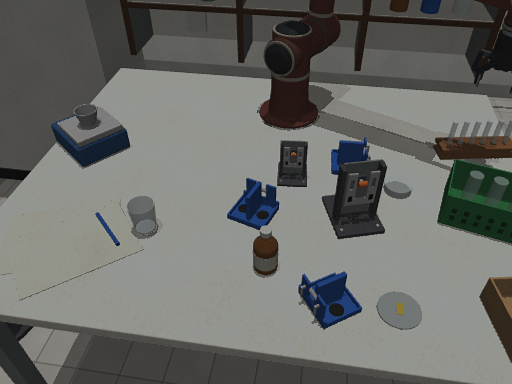

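View pics/b.png

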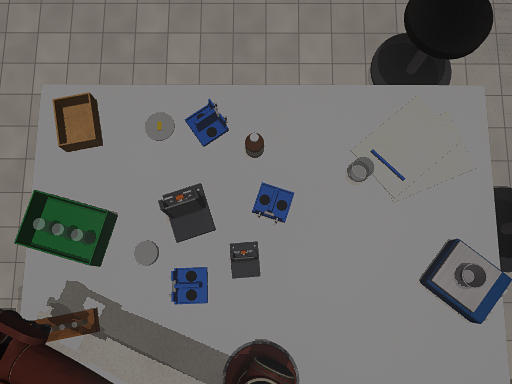

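Run:
```python
from h import *
a=cv2.imread('pics/a.png');b=cv2.imread('pics/b.png')
def crop(im,x,y,w,h): return cv2.resize(im[y:y+h,x:x+w],(400,300),interpolation=cv2.INTER_CUBIC)
m=np.vstack([np.hstack([crop(a,310,155,108,81),crop(a,215,170,80,60)]),np.hstack([crop(b,140,175,100,75),crop(b,235,175,80,60)])])
cv2.imwrite('pics/c.png',m)
c=ctrl.calibration('top');s=ctrl.calibration('scene')
print('caddy',atz(c,272,203,.02),'stand',atz(c,192,222,0), 'reag',atz(c,256,150,0),'dish?',atz(c,147,253,.02),atz(c,160,126,.02),'beak',atz(c,358,172,0))
print(atz(s,255,215,0),atz(s,357,220,0),atz(s,398,190,.02),atz(s,400,310,0.02))
```

```text
caddy [ 0.53845811 -0.03492672  0.02      ] stand [0.47866783 0.22077731 0.        ] reag [0.71856129 0.01729971 0.        ] dish? [0.37760622 0.35581111 0.02      ] [0.79306794 0.3331768  0.02      ] beak [ 0.6458769  -0.31536721  0.        ]
[ 0.55108171 -0.03166679  0.        ] [0.52687013 0.24642854 0.        ] [0.40623528 0.36017159 0.02      ] [0.81510213 0.33585167 0.02      ]
```

View pics/c.png

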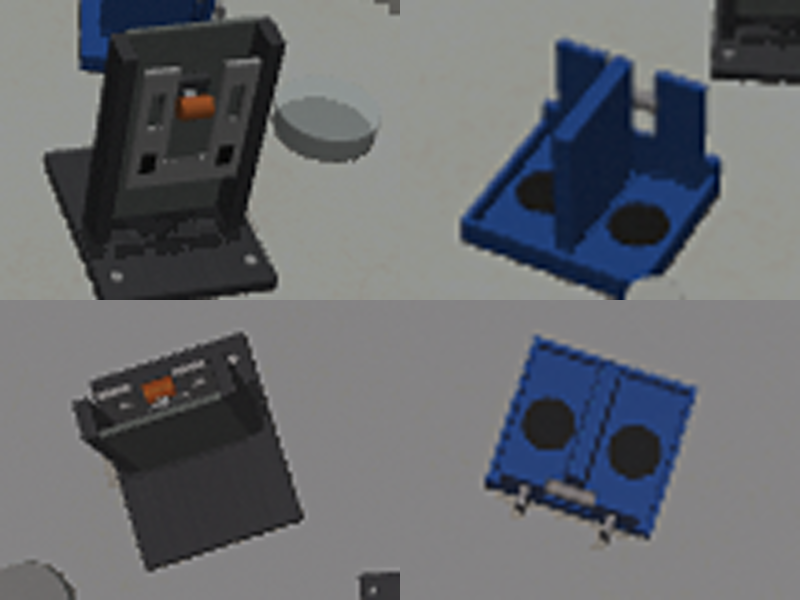

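```bash
cat >> h.py <<'E'
def togo(target, toolx_deg):
    o=ctrl.get_obs(); R=Rn.from_rotvec(o['tool_rot']).as_matrix()
    d=R.T@(np.array(target)-o['tool_pos'])*1000
    cur=np.degrees(np.arctan2(R[1,0],R[0,0])); turn=-np.radians((toolx_deg-cur+180)%360-180)
    print('pos',o['tool_pos'].round(4),'toolx deg',cur.round(2),'shift mm',d.round(1),'turn',round(turn,4),'(or %.3f)'%(turn-np.sign(turn)*np.pi),'q6',o['q'][5].round(3),'F',np.round(o['contact_force'],1),'open',o['opening'],'t',o['t'])
E
python3 - <<'E'
from h import *
togo([.56,-.03,.35],161.4)
c=ctrl.calibration('wrist');R=np.array(c['R']);print(-R.T@c['t'],R)
E
```

```text
pos [0.1828 0.5977 0.2313] toolx deg 163.0 shift mm [-544.3 -489.9 -118.7] turn 0.0279 (or -3.114) q6 -0.119 F [-0.7 -0.1  1.3] open 0.08486010467800033 t 0.6
[0.11458113 0.61909504 0.37443406] [[ 2.92764085e-01  9.56184671e-01 -2.54443171e-04]
 [ 9.18320592e-01 -2.81096721e-01  2.78696832e-01]
 [ 2.66414116e-01 -8.18260834e-02 -9.60379098e-01]]
```

```bash
python3 -m creep '[[0,0,-30,-60,0],[0,-40,-60,-100,0],[0,-80,-90,-119,0],[0,-120,-120,-119,0],[0,-160,-150,-119,0],[0,-200,-180,-119,0],[0,-230,-210,-119,0],[0,-260,-240,-119,0],[0,-290,-270,-119,0],[0,-320,-295,-119,0],[0,-350,-320,-119,0],[0,-380,-345,-119,0]]'; python3 -m creep '[[0,-30,-25,0,0],[0,-60,-50,0,0],[0,-90,-80,0,0],[0,-120,-110,0,0],[0,-145,-130,0,0],[0,-164,-145,0,0.028],[0,-164,-145,0,0.028],[0,-164,-145,0,0.028]]'
python3 - <<'E'
from h import *
togo([.56,-.03,.35],161.4)
snap('wrist','d.png')
E
```

```text
t: 1.6
tool_pos: [0.4107, 0.2102, 0.3505]
tool_rot: [0.464, 3.106, 0.001]
contact_force: [1.2, 0.7, -0.3]
opening: 0.0855
t: 2.27
tool_pos: [0.5248, 0.0245, 0.3496]
tool_rot: [-0.511, -3.099, -0.0]
contact_force: [0.5, 0.3, -0.9]
opening: 0.085
pos [0.5248 0.0245 0.3496] toolx deg 161.27 shift mm [-50.8 -40.3  -0.5] turn -0.0022 (or 3.139) q6 -1.339 F [ 0.5  0.3 -0.9] open 0.08504584381262856 t 2.2667
```

View pics/d.png

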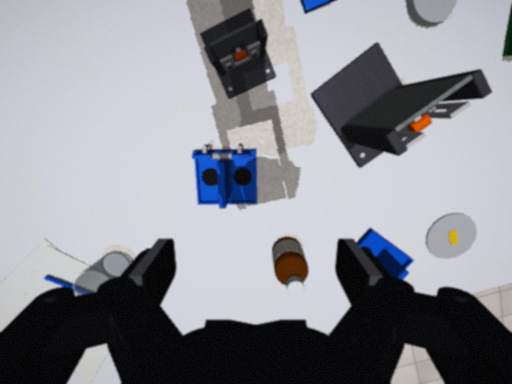

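```bash
cat > fitc.py <<'E'
from h import *
from scipy.optimize import minimize
BX=[(-.1,0,-.055,.055,0,.016),(-.006,0,-.055,-.02,0,.075),(-.006,0,.02,.055,0,.075),(-.006,0,-.055,.055,0,.026),(-.079,-.005,-.006,.006,0,.086),(0,.012,-.031,-.025,.05,.058),(0,.012,.025,.031,.05,.058),(-.01,0,-.02,.02,.049,.059)]
def render(cal,p,base=0,BX=BX):
    S=4; m=np.zeros((384*S,512*S),np.uint8); c,s=np.cos(p[2]),np.sin(p[2])
    for b in BX:
        P=np.array([(x,y,z+base) for x in b[:2] for y in b[2:4] for z in b[4:]])
        W=np.c_[p[0]+c*P[:,0]-s*P[:,1],p[1]+s*P[:,0]+c*P[:,1],P[:,2]]
        cv2.fillConvexPoly(m,cv2.convexHull(((proj(cal,W)+.5)*S).astype(np.int32)),255)
    return cv2.resize(m,(512,384),interpolation=cv2.INTER_AREA)/255.
def fit(views,p0,base=0):
    def cost(v):
        p=p0+v*np.array([.01,.01,.1]); r=0
        for cal,M in views:
            a=render(cal,p,base); r+=1-np.minimum(a,M).sum()/np.maximum(a,M).sum()
        return r
    r=minimize(cost,np.zeros(3),method='Nelder-Mead',options=dict(initial_simplex=np.array([[0,0,0],[1,0,0],[0,1,0],[0,0,1.]]),xatol=.01,fatol=1e-4))
    return p0+r.x*np.array([.01,.01,.1]),r.fun
def view(cam,uv):
    best=None
    ctrl.get_image(cam); cal=ctrl.calibration(cam)
    for d in ctrl.outline_of(cam,'caddy'):
        x,y,w,h=d['rect']
        if x-5<uv[0]<x+w+5 and y-5<uv[1]<y+h+5: return cal,d['mask'].astype(float)
E
python3 - <<'E'
from fitc import *
p0=np.array([.49,-.02,np.radians(161)])
V=[v for v in (view('wrist',(225,178)),view('top',(272,203)),view('scene',(255,203))) if v]
print(len(V))
for vs in [[v] for v in V]+[V]:
    p,f=fit(vs,p0); print(p[:2].round(4),np.degrees(p[2]).round(2),f)
g=p[:2]-.042*np.array([np.cos(p[2]),np.sin(p[2])]); print('grip',g); togo([*g,.2],np.degrees(p[2]))
for n,l in (('wrist','stand'),('top','stand')):
  for d in ctrl.outline_of(n,l): print(n,d['rect'],d['conf'])
E
```

```text
3
[ 0.4954 -0.0205] 162.14 0.04950443559396234
[ 0.4946 -0.024 ] 162.61 0.35616373107059374
[ 0.4947 -0.0237] 160.45 0.1261243838277727
[ 0.4953 -0.0218] 162.52 0.563349848092729
grip [ 0.5353414  -0.03440977]
pos [0.5243 0.0264 0.3502] toolx deg 161.48 shift mm [-29.7 -54.1 150.2] turn -0.0181 (or 3.123) q6 -1.339 F [ 0.2 -0.6  0.1] open 0.08545394795990717 t 2.6167
wrist [199.0, 6.7, 75.0, 90.7] 0.97
wrist [309.8, 40.1, 181.6, 126.8] 0.76
top [158.1, 184.7, 50.0, 59.9] 0.63
top [179.8, 192.1, 0.8, 5.0] 0.63
```

Run:
```python
from h import *
togo([.541,-.0364,.053],162.3)
```

```text
pos [0.5244 0.0261 0.3501] toolx deg 161.45 shift mm [-35.5 -54.  297.1] turn -0.0148 (or 3.127) q6 -1.339 F [ 0.  -0.1 -0.2] open 0.08507337185696728 t 2.7167
```

```bash
python3 -m creep '[[0,-18,-27,10,-0.015],[0,-36,-54,40,-0.015],[0,-36,-54,80,-0.015],[0,-36,-54,120,-0.015],[0,-36,-54,160,-0.015],[0,-36,-54,195,-0.015],[0,-36,-54,225,-0.015],[0,-36,-54,250,-0.015],[0,-36,-54,270,-0.015],[0,-36,-54,285,-0.015],[0,-36,-54,295,-0.015],[0,-36,-54,297,-0.015]]'; python3 -m creep '[[0,0,0,0,0],[0,0,0,0,0],[0,0,0,0,0]]'
python3 - <<'E'
from h import *
togo([.541,-.0364,.053],162.3)
snap('wrist','e.png')
E
```

```text
t: 3.72
tool_pos: [0.54, -0.0367, 0.0508]
tool_rot: [-0.484, -3.1, -0.0]
contact_force: [-0.4, -0.1, -1.0]
opening: 0.0854
t: 3.97
tool_pos: [0.5427, -0.0374, 0.0546]
tool_rot: [0.484, 3.101, -0.0]
contact_force: [0.7, 0.1, 0.3]
opening: 0.0855
pos [ 0.5427 -0.0374  0.0546] toolx deg 162.26 shift mm [1.9 0.5 1.6] turn -0.0008 (or 3.141) q6 -1.467 F [0.7 0.1 0.3] open 0.0854744085023423 t 3.9667
```

View pics/e.png

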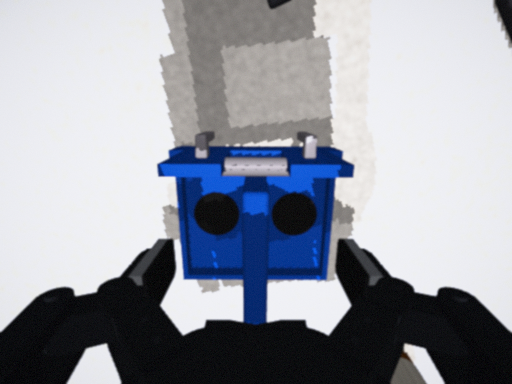

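```bash
python3 -m creep '[[120,0,0,0,0],[255,0,0,0,0],[255,0,0,0,0],[255,0,0,0,0],[255,0,0,0,0],[255,0,0,0,0],[255,0,0,0,0],[255,0,0,0,0]]' 100; python3 -m creep '[[255,0,0,0,0],[255,0,0,-20,0],[255,0,0,-60,0],[255,0,0,-100,0],[255,0,0,-140,0],[255,0,0,-165,0],[255,0,0,-180,0],[255,0,0,-180,0],[255,0,0,-180,0]]';python3 - <<'E'
from h import *
from fitc import *
snap('wrist','f.png'); o=ctrl.get_obs(); print(o)
ims=[]
c=ctrl.calibration('scene')
for n in ('stand','catch'):
  for cam in ('scene','top'):
    ctrl.get_image(cam)
    for d in ctrl.outline_of(cam,n): print(cam,n,d['rect'],d['conf'],d['mask'].sum())
a=ctrl.get_image('scene')[150:240,300:420,::-1];b=ctrl.get_image('top')[175:250,145:245,::-1]
cv2.imwrite('pics/g.png',np.hstack([cv2.resize(a,(800,600),interpolation=cv2.INTER_CUBIC)]))
E
```

```text
t: 4.68
tool_pos: [0.5417, -0.0373, 0.0531]
tool_rot: [0.485, 3.104, -0.0]
contact_force: [1.6, 0.7, 0.7]
opening: 0.0107
t: 5.43
tool_pos: [0.5413, -0.0371, 0.2324]
tool_rot: [-0.485, -3.104, -0.0]
contact_force: [-0.6, 0.5, -4.2]
opening: 0.0108
{'t': 5.4833, 'q': array([-2.05787503e-01, -1.44428997e-01,  1.80467247e+00,  7.12349393e-06,
        1.48466071e+00, -1.46678160e+00]), 'dq': array([-0.00091407,  0.01560595,  0.02622416, -0.00045738,  0.00579733,
        0.00134371]), 'effort': array([ 1.07510420e-02, -3.43921030e+01, -4.10836780e+01,  3.61447703e-03,
       -1.72876456e-02, -3.16206709e-06]), 'tool_pos': array([ 0.54045677, -0.03701493,  0.23066345]), 'tool_rot': array([-4.84183223e-01, -3.10071026e+00, -2.75425638e-04]), 'contact_force': array([-0.31246607, -0.11983466, -4.58895016]), 'wrist_torque': array([-0.02449171, -0.03570969,  0.01211251]), 'opening': 0.010609160106825506}
scene stand [275.8, 138.4, 33.3, 48.5] 0.76 1267
scene stand [320.7, 157.9, 68.2, 82.4] 0.68 3768
scene catch [354.6, 178.8, 13.7, 8.3] 0.48 44
```

View pics/g.png

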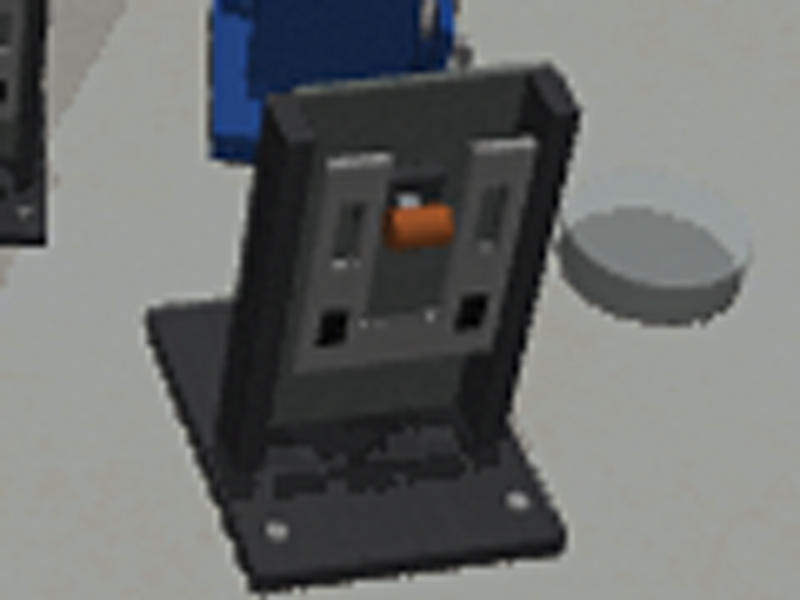

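```bash
cat > fits.py <<'E'
from h import *
from scipy.optimize import least_squares
# (model xyz in slot frame; flag: 1 -> moves with dz) ; pts = [(cal,[(xyz,uv)])]
def world(p,X):
    c,s=np.cos(p[2]),np.sin(p[2]); X=np.array(X,float)
    return np.array([p[0]+c*X[0]-s*X[1],p[1]+s*X[0]+c*X[1],.12+p[3]+X[2]])
def base(p,X):
    X=np.array([X[0]-p[4],X[1],X[2]-.12-p[3]]); return world(p,X)
S=lambda u,v:(300+(u+.5)/6.6667-.5,150+(v+.5)/6.6667-.5)
SC=[((0,.040,.051),S(330,167)),((0,.016,.051),S(390,162)),((0,-.016,.051),S(472,155)),((0,-.040,.051),S(535,150)),((0,.040,-.052),S(293,374)),((0,-.040,-.052),S(492,352)),((-.001,0,.0155),S(418,227))]
SB=[((0,.065,0),S(255,592)),((0,-.065,0),S(566,550))]
def solve(groups,p0,sdz=.005):
    def res(p):
        r=[]
        for cal,P,B in groups:
            for X,uv in P: r+=list(proj(cal,world(p,X))[0]-uv)
            for X,uv in B: r+=list(proj(cal,base(p,X))[0]-uv)
        return np.array(r+[p[3]/sdz])
    s=least_squares(res,p0,loss='soft_l1',x_scale=[.01,.01,.05,.01,.01]); J=s.jac; 
    print('slots xy',s.x[:2].round(4),'deg',np.degrees(s.x[2]).round(2),'dz',s.x[3].round(4),'b',s.x[4].round(4)); print(res(s.x).round(1)); 
    print('sd',np.sqrt(np.diag(np.linalg.inv(J.T@J))).round(4)); return s.x
E
python3 - <<'E'
from fits import *
p=solve([(ctrl.calibration('scene'),SC,SB)],[.55,.24,3.45,0,.05])
h=np.array([np.cos(p[2]),np.sin(p[2])])
# TCP when claws at slot: grip 48mm in front; standoff 60
g=p[:2]-h*(.048+.09); togo([*g,.2303],np.degrees(p[2]))
E
```

```text
slots xy [0.5342 0.2406] deg 198.74 dz -0.0017 b 0.0511
[-0.2  0.3  0.2  0.   0.3 -0.3  0.1 -0.6  0.2 -0.1 -0.4 -0.3  0.2  0.8
 -0.5 -0.   0.1  0.1 -0.3]
sd [0.0045 0.001  0.0272 0.0037 0.0044]
pos [ 0.5414 -0.0372  0.2326] toolx deg 162.25 shift mm [-19.4 344.4   2.3] turn -0.6369 (or 2.505) q6 -1.467 F [-0.5 -0.4 -3.2] open 0.010441885326728292 t 5.9833
```

```bash
python3 -m creep '[[255,-30,10,0,0],[255,-60,35,0,0],[255,-75,70,0,0],[255,-75,105,0,-0.08],[255,-70,140,0,-0.16],[255,-60,175,0,-0.24],[255,-50,210,0,-0.32],[255,-40,245,0,-0.4],[255,-32,275,0,-0.48],[255,-26,305,0,-0.56],[255,-22,330,0,-0.637],[255,-19,344,0,-0.637]]'; python3 -m creep '[[255,0,0,0,0],[255,0,0,0,0],[255,0,0,0,0]]';python3 - <<'E'
from fits import *
togo([.665,.285,.2303],198.7)
cal=ctrl.calibration('wrist'); im=snap('wrist','h0.png'); np.savez('w1.npz',**cal)
cv2.imwrite('pics/h.png',cv2.resize(im[:260,56:456,::-1],(800,520),interpolation=cv2.INTER_CUBIC))
E
```

```text
t: 6.98
tool_pos: [0.6643, 0.2877, 0.2326]
tool_rot: [0.517, -3.099, -0.001]
contact_force: [-0.3, -0.3, -3.4]
opening: 0.0106
t: 7.23
tool_pos: [0.6646, 0.2834, 0.2327]
tool_rot: [0.508, -3.1, 0.001]
contact_force: [0.0, -0.3, -3.9]
opening: 0.0109
pos [0.6646 0.2834 0.2327] toolx deg -161.37 shift mm [-0.9  1.3  2.4] turn -0.0012 (or 3.140) q6 -1.595 F [ 0.  -0.3 -3.9] open 0.010914816021913859 t 7.2333
```

View pics/h.png

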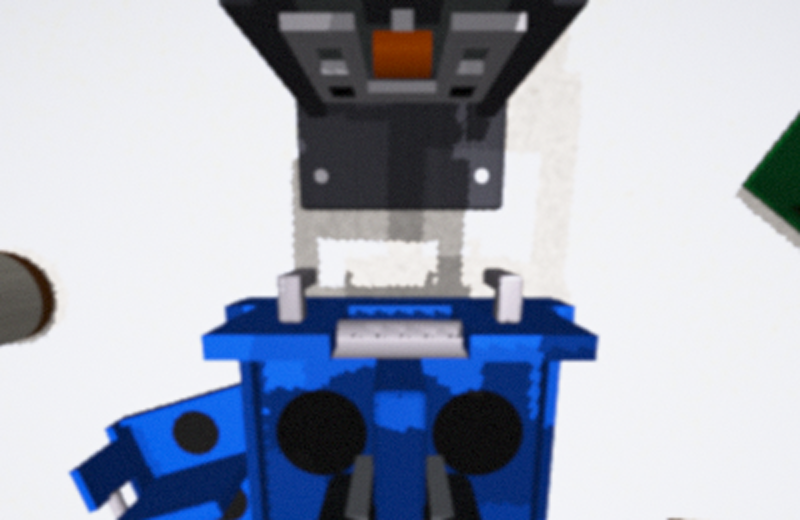

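```bash
cat > fin.py <<'E'
from fits import *
C=lambda u,v:(56+(u+.5)/2-.5,(v+.5)/2-.5)
w=dict(np.load('w1.npz'))
WS=[((0,.040,.051),C(283,30)),((0,.016,.051),C(355,30)),((0,-.016,.051),C(450,30)),((0,-.040,.051),C(525,30)),((0,.040,-.052),C(328,101)),((0,-.040,-.052),C(476,101))]
WB=[((0,.065,0),C(300,208)),((0,-.065,0),C(502,208))]
p=solve([(ctrl.calibration('scene'),SC,SB),(w,WS,WB)],[.534,.24,3.47,0,.05])
solve([(w,WS,WB)],[.534,.24,3.47,0,.05])
CP=[((0,.055,.025),C(204,336)),((0,-.055,.025),C(597,336))]+[((x,y,.008),C(u,v)) for x,v in((.012,275),(0,322)) for y,u in((.031,278),(.025,303),(-.025,497),(-.031,521))]
q=solve([(w,CP,[])],[.62,.27,3.47,.1,.05],1.)
np.save('p.npy',p)
hx=np.array([np.cos(p[2]),np.sin(p[2])]);hy=np.array([-hx[1],hx[0]]); d=q[:2]-p[:2]
print('claws rel slots: x,y mm',d@hx*1e3,d@hy*1e3,'z',(q[3])*1e3,'dθ deg',np.degrees(q[2]-p[2]))
print(ctrl.get_obs()['tool_pos'])
E
python3 fin.py
```

```text
slots xy [0.5359 0.2421] deg 198.6 dz -0.0015 b 0.0497
[ 0.4  0.7  0.8  0.4  1.   0.1  0.8 -0.2  0.8  0.3  0.2  0.1  0.8  1.2
 -0.1  0.1  0.5  0.3 -0.3 -0.1 -0.3 -0.1  0.4 -0.1 -1.  -0.1 -2.1 -0.1
  1.6 -0.   1.2 -0.2 -1.1 -0.1 -0.3]
sd [0.0005 0.0004 0.0067 0.0014 0.001 ]
slots xy [0.5358 0.2423] deg 198.6 dz -0.0017 b 0.0498
[ 0.  -0.   0.1 -0.   0.6  0.  -0.9  0.  -1.9  0.   1.7  0.   1.3 -0.
 -1.  -0.  -0.3]
sd [0.0007 0.0005 0.0069 0.0023 0.0011]
slots xy [0.619  0.2691] deg 198.62 dz 0.1058 b 0.05
[-19.9  -1.1  19.3  -1.    0.7   0.4  -0.2   0.4  -0.    0.4  -0.4   0.4
   2.1   0.    1.    0.   -1.2   0.1  -1.8   0.1   0.1]Traceback (most recent call last):
  File "fin.py", line 9, in <module>
    q=solve([(w,CP,[])],[.62,.27,3.47,.1,.05],1.)
  File "fits.py", line 21, in solve
    print('sd',np.sqrt(np.diag(np.linalg.inv(J.T@J))).round(4)); return s.x
                               ~~~~~~~~~~~~~^^^^^^^
    ainv = _umath_linalg.inv(a, signature=signature)
    raise LinAlgError("Singular matrix")
numpy.linalg.LinAlgError: Singular matrix
```

```bash
python3 -m creep '[[255,15,0,0,0],[255,35,0.9,0,0],[255,50,0.9,0,0],[255,55,0.9,15,0],[255,55,0.9,35,0],[255,55,0.9,55,0],[255,55,0.9,70,0],[255,55,0.9,80,0],[255,55,0.9,86,0],[255,55,0.9,88,0],[255,55,0.9,88,0],[255,55,0.9,88,0]]';python3 - <<'E'
from fits import *
P=[];F=[]
for i in range(2):
    im=ctrl.get_image('wrist'); o=ctrl.get_obs();P.append(o['tool_pos']);F.append(o['contact_force'])
ctrl.get_image('scene');cal=ctrl.calibration('wrist')
print(np.mean(P,0),np.mean(F,0)); 
a=ctrl.get_image('scene')[140:245,300:440,::-1]
cv2.imwrite('pics/i.png',np.vstack([cv2.resize(im[:192,128:384,::-1],(640,480-180),interpolation=cv2.INTER_CUBIC)[:300],cv2.resize(a,(640,300)) ]) if 0 else np.hstack([cv2.resize(im[:200,156:356,::-1],(400,400),interpolation=cv2.INTER_CUBIC),cv2.resize(a,(400,300),interpolation=cv2.INTER_CUBIC)[np.r_[0:300,[0]*100]]]))
p=np.load('p.npy');hx=np.array([np.cos(p[2]),np.sin(p[2])]);hy=np.array([-hx[1],hx[0]]);m=np.mean(P,0);t=m[:2]+hx*.0478-p[:2]
print('claws est rel',t@hx,t@hy,m[2]-.003-.12)
E
```

```text
t: 8.28
tool_pos: [0.6129, 0.268, 0.1462]
tool_rot: [-0.511, 3.098, 0.0]
contact_force: [-0.6, -0.0, -2.8]
opening: 0.0105
[0.61297339 0.26805645 0.14644141] [ 0.3176331  -0.04468014 -3.45241278]Traceback (most recent call last):
  File "<stdin>", line 9, in <module>
    fid = stack.enter_context(open(os.fspath(file), "rb"))
                              ~~~~^^^^^^^^^^^^^^^^^^^^^^^
FileNotFoundError: [Errno 2] No such file or directory: 'p.npy'
```

View pics/i.png

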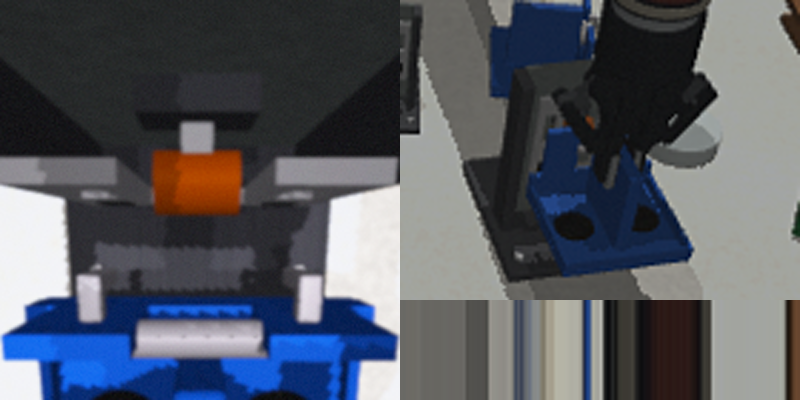

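```bash
cat > st.py <<'E'
from h import *
p=np.array([.5359,.2421,np.radians(198.6)]);hx=np.array([np.cos(p[2]),np.sin(p[2])]);hy=np.array([-hx[1],hx[0]])
import sys
P=[];F=[];T=[]
for i in range(3):
    ctrl.get_image('scene'); o=ctrl.get_obs();P.append(o['tool_pos']);F.append(o['contact_force']);T.append(o['wrist_torque'])
m=np.mean(P,0);f=np.mean(F,0);t=m[:2]+hx*.0478-p[:2]
print('claws rel mm',(t@hx*1e3).round(1),(t@hy*1e3).round(1),((m[2]-.123)*1e3).round(1),'F x,y,z',(f[:2]@hx).round(1),(f[:2]@hy).round(1),f[2].round(1),'T',np.round(np.mean(T,0),2),'open',o['opening'],'t',o['t'])
E
python3 -m creep '[[255,5,-0.6,1.5,0],[255,10,-0.6,1.5,0],[255,14,-0.6,1.5,0],[255,17,-0.6,1.5,0],[255,19,-0.6,1.5,0],[255,20,-0.6,1.5,0],[255,21,-0.6,1.5,0],[255,22,-0.6,1.5,0],[255,23,-0.6,1.5,0],[255,23,-0.6,1.5,0]]'; python3 st.py
```

```text
t: 9.32
tool_pos: [0.5937, 0.2609, 0.1447]
tool_rot: [-0.51, 3.09, 0.003]
contact_force: [8.8, 2.6, -7.3]
opening: 0.0104
claws rel mm -13.0 0.6 21.7 F x,y,z -10.1 -0.6 -8.0 T [ 0.78 -2.09 -0.04] open 0.010971059134433832 t 9.4667
```

```bash
python3 -m creep '[[255,-3,0,0,0],[255,-5,0,0,0],[255,-5,0,-2.5,0],[255,-5,0,-2.5,0],[255,-3,0,-2.5,0],[255,-2,0,-2.5,0],[255,-1,0,-2.5,0],[255,0,0,-2.5,0],[255,0,0,-2.5,0]]'; python3 st.py
```

```text
t: 10.22
tool_pos: [0.5907, 0.2599, 0.1468]
tool_rot: [-0.512, 3.099, 0.0]
contact_force: [1.3, 1.6, 0.0]
opening: 0.0106
claws rel mm -9.8 0.6 23.8 F x,y,z -1.7 -0.6 0.3 T [ 0.02 -0.1  -0.03] open 0.010505127038558772 t 10.3667
```

```bash
python3 -m creep '[[255,0,0,-0.8,0],[255,1,0,-0.8,0],[255,2.5,0,-0.8,0],[255,4,0,-0.8,0],[255,5,0,-0.8,0],[255,6,0,-0.8,0],[255,7,0,-0.8,0],[255,7.5,0,-0.8,0],[255,7.5,0,-0.8,0]]'; python3 st.py
```

```text
t: 11.12
tool_pos: [0.5832, 0.2573, 0.146]
tool_rot: [0.511, -3.099, -0.0]
contact_force: [1.8, 0.6, -4.5]
opening: 0.0108
claws rel mm -1.9 0.6 23.2 F x,y,z -2.1 -0.2 -4.5 T [ 0.07 -0.31 -0.05] open 0.010512880103205322 t 11.2667
```

```bash
python3 -m creep '[[255,0.5,0,0,0],[255,1,0,0,0],[255,1.5,0,0,0],[255,1.5,0,0,0]]'; python3 st.py
```

```text
t: 11.6
tool_pos: [0.5833, 0.2573, 0.1469]
tool_rot: [-0.511, 3.096, 0.001]
contact_force: [7.6, 2.7, -7.3]
opening: 0.0105
claws rel mm -1.9 0.7 23.9 F x,y,z -6.8 -0.2 -7.9 T [ 0.41 -1.21 -0.07] open 0.0108282987712133 t 11.75
```

```bash
python3 -m creep '[[255,-0.7,0,0,0],[255,-0.7,0,1,0],[255,-0.7,0,2,0],[255,-0.7,0,3,0],[255,-0.7,0,4,0],[255,-0.7,0,5,0],[255,-0.7,0,6,0],[255,-0.7,0,6,0]]'; python3 st.py
```

```text
t: 12.42
tool_pos: [0.5843, 0.2577, 0.1436]
tool_rot: [-0.511, 3.095, 0.001]
contact_force: [4.1, 1.0, 5.2]
opening: 0.0108
claws rel mm -3.0 0.7 20.6 F x,y,z -2.9 0.2 5.1 T [ 0.11 -0.2  -0.03] open 0.010225263396086584 t 12.5667
```

```bash
python3 -m creep '[[255,0.5,0,0.7,0],[255,0.7,0,1.4,0],[255,0.7,0,2.2,0],[255,0.7,0,3,0],[255,0.7,0,3,0]]'; python3 st.py
```

```text
t: 12.98
tool_pos: [0.5833, 0.2573, 0.1386]
tool_rot: [-0.511, 3.096, 0.001]
contact_force: [7.5, 2.0, 1.9]
opening: 0.0108
claws rel mm -2.0 0.7 15.6 F x,y,z -7.1 -0.2 2.1 T [ 0.33 -0.85 -0.04] open 0.010897539149618909 t 13.1333
```

```bash
python3 -m creep '[[255,-0.3,0,1,0],[255,-0.3,0,2,0],[255,-0.3,0,3,0],[255,-0.3,0,4,0],[255,-0.3,0,5,0],[255,-0.3,0,6,0],[255,-0.3,0,6,0]]'; python3 st.py
```

```text
t: 13.72
tool_pos: [0.5833, 0.2573, 0.1312]
tool_rot: [-0.511, 3.097, 0.001]
contact_force: [7.7, 2.7, -2.1]
opening: 0.0104
claws rel mm -1.9 0.7 8.2 F x,y,z -8.3 0.4 -2.3 T [ 0.44 -1.25 -0.04] open 0.01034085567525714 t 13.8667
```

```bash
python3 -m creep '[[255,-0.3,0,1,0],[255,-0.3,0,2,0],[255,-0.3,0,3,0],[255,-0.3,0,4,0],[255,-0.3,0,5,0],[255,-0.3,0,6,0],[255,-0.3,0,6,0]]'; python3 st.py
```

```text
t: 14.45
tool_pos: [0.5832, 0.2573, 0.1251]
tool_rot: [-0.511, 3.098, 0.001]
contact_force: [7.0, 2.3, -1.4]
opening: 0.0107
claws rel mm -1.9 0.7 2.0 F x,y,z -7.4 0.3 -2.6 T [ 0.39 -1.08 -0.03] open 0.010808736958382852 t 14.6
```

```bash
python3 -m creep '[[255,-0.3,0,1,0],[255,-0.3,0,2,0],[255,-0.3,0,3,0],[255,-0.3,0,4,0],[255,-0.3,0,4,0]]'; python3 st.py
```

```text
t: 15.02
tool_pos: [0.5836, 0.2574, 0.1245]
tool_rot: [-0.511, 3.098, 0.0]
contact_force: [-0.3, -1.1, 11.0]
opening: 0.0104
claws rel mm -2.3 0.7 1.5 F x,y,z -0.3 -0.0 11.4 T [-0.14  0.36 -0.03] open 0.010716536358456923 t 15.1667
```

```bash
python3 -m creep '[[255,0,0,0.7,0],[255,0,0,1.4,0],[255,0,0,2,0],[255,0,0,2.5,0],[255,0,0,2.5,0]]'; python3 st.py
```

```text
t: 15.58
tool_pos: [0.5839, 0.2575, 0.1242]
tool_rot: [-0.512, 3.098, 0.0]
contact_force: [-2.1, -1.3, 19.0]
opening: 0.0105
claws rel mm -2.6 0.7 1.2 F x,y,z 2.4 -0.1 19.2 T [-0.43  1.2  -0.05] open 0.010358430612261169 t 15.7333
```

```bash
python3 -m creep '[[255,0,0,-2,0],[255,0,0,-4,0],[255,0,0,-5.5,0],[255,0,0,-5.5,0]]'; python3 st.py
```

```text
t: 16.07
tool_pos: [0.5833, 0.2573, 0.1249]
tool_rot: [-0.511, 3.098, 0.0]
contact_force: [5.0, 1.5, 3.1]
opening: 0.011
claws rel mm -1.9 0.7 1.9 F x,y,z -5.3 -0.1 2.9 T [ 0.22 -0.65 -0.02] open 0.010465160640397769 t 16.2167
```

```bash
python3 -m creep '[[150,-1,0,-1,0],[120,-1,0,-1,0],[120,-1,0,-1,0],[120,-1,0,-1,0],[120,-1,0,-1,0]]'; python3 -m creep '[[120,0,0,-10,0],[120,0,0,-30,0],[120,0,0,-60,0],[120,-10,0,-95,0],[120,-30,0,-130,0],[120,-60,0,-150,0],[120,-90,0,-150,0],[120,-110,0,-150,0],[120,-110,0,-150,0],[120,-110,0,-150,0]]'
python3 - <<'E'
from h import *
im=ctrl.get_image('wrist');a=ctrl.get_image('scene')[140:245,300:440,::-1]
cv2.imwrite('pics/j.png',np.hstack([cv2.resize(im[:300,106:406,::-1],(400,400),interpolation=cv2.INTER_CUBIC),cv2.resize(a,(400,400*105//140+100),interpolation=cv2.INTER_CUBIC)]))
togo([0,0,0],0)
E
```

```text
t: 16.63
tool_pos: [0.583, 0.2574, 0.1249]
tool_rot: [0.512, -3.098, 0.0]
contact_force: [-0.4, 0.0, -0.4]
opening: 0.0455
t: 17.47
tool_pos: [0.6882, 0.2929, 0.2754]
tool_rot: [0.511, -3.098, 0.0]
contact_force: [0.6, 0.6, -0.4]
opening: 0.0454
pos [0.6872 0.2927 0.2756] toolx deg -161.25 shift mm [744.6 -56.3 276.4] turn -2.8143 (or 0.327) q6 -1.595 F [1.  0.4 0.7] open 0.04531922745222544 t 17.5667
```

View pics/j.png

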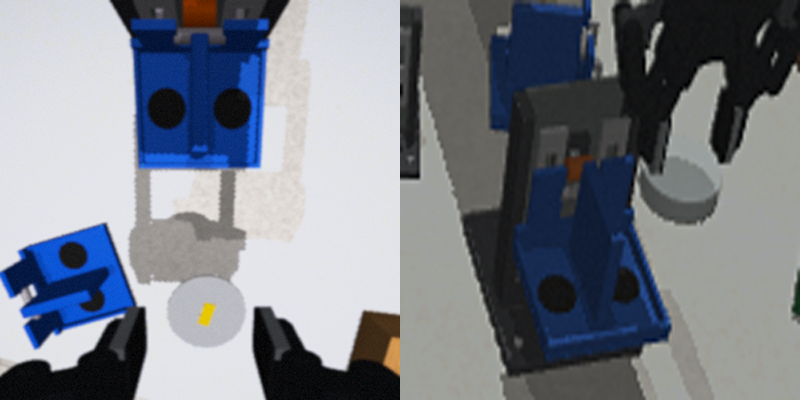

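```bash
python3 -c "
from station import ctrl
print(ctrl.finish_job())"
```

```text
the job is handed in; nothing more can be done
None
```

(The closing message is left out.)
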